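# Pack the phone-repair kit into its colour-coded caddy

### The job

Pack the phone-repair tools from the tea tray into the black caddy, each over its lip and down into the bay of its own colour: the blue spudger in the blue bay, the green-sleeved tweezers in the green, the yellow-sleeved pry tool in the yellow, each lying flat on the floor of its bay, and the red-lidded pot standing upright in the red. Leave the blue pen and the white-lidded pot where they are on the tray.

Things in the scene. Friction and masses are not known exactly. Their poses are not given: they have to be found in the camera images.
- spudger_mid (a point): Blue plastic spudger with a white band: flat bar 130 long (x) x 12 wide (y) x 8 high, ends thinner; 15 g. Point: its centre, half-way up; z up. Lies flat on the steel tea tray (floor 3 above the table, rim 14). Tools and pen lie in a row, roughly parallel, any order, about 55 apart: some 30 clear each side, so open the gripper only a little wider than the thing
- tweezers_mid (a point): Curved stainless tweezers, rigid, 112 long (x), tips bent 11 to +y; green sleeves at the middle 42 long, 17 wide over both (y), 9.4 high; 20 g; do not squeeze together. Point: centre of the sleeves, half-way up; x along the length. Lie in the row with the spudger
- pry_tool_mid (a point): Short aluminium pry tool, 92 long (x), ends 18 wide, 3 thick; yellow sleeve at the middle 36 long, 16 wide (y), 8.8 high; 30 g. Point: centre of the sleeve, half-way up; x along the length. Lies in the row with the spudger
- pen_mid (a point): LOOK-ALIKE, stays: blue ballpoint pen with black cap and steel clip, 122 long (x), 9 thick. Point: its middle, half-way up. Lies in the row with the tools
- pot_mid (a point): Closed screw-top pot, RED lid, upright on the tea tray: 36 high, grey body 35 across, ribbed lid (upper 18) 38 across; 35 g. Point: its centre, 18 up; z up. The white-lidded pot stands 90 to 130 away; the tools lie on one side of the pair, a phone on a turntable (top 32 above the table) on the other: pinch along the line that joins the pots
- spare_pot_mid (a point): LOOK-ALIKE, stays: the same pot with a WHITE lid. Point: its centre, 18 up; z up
- bay_blue: Blue bay of the black caddy: open-topped tray, fixed, 162 long (x) x 54 wide (y) x 16 high, walls and floor 3 thick (inside 156 x 48). Origin: centre of its underside, 3 above the table; z up. The four bays stand side by side, long sides touching, in any order
- bay_green: Green bay, same size, origin and axes as the blue. The caddy round the bays (172 x 226, fixed) has sides and back 18 high above the table and a front retaining lip, across the bays' -x ends, 32 high; it is left or right of the robot's centre line, turned either way
- bay_yellow: Yellow bay, same size, origin and axes as the blue
- bay_red: Red bay, same size, origin and axes as the blue
Things that resemble listed ones, but are neither listed nor needed, are in the scene too. Of the things that look like the part that bears pot_mid, take the one that is farthest to the robot's right at the start. Leave any turquoise look-alike of the part that bears spudger_mid alone.

How it is judged:
By the outcome, as a careful person would: the job done as asked, in the order asked, and still so for the second after the job is handed in, with the robot touching nothing.
It also fails if it takes over 122 s, if anything falls off the work surface, if the arm or the gripper's body presses on something with over 40 N, if the wrist force passes 120 N, or if a joint passes its speed limit or range.

### The arm

A 6-joint arm with a two-finger parallel gripper is mounted at the origin on the work surface. World frame = base frame: x ahead of the robot, y to its left, z up, the work surface at z = 0. Lengths are in mm, angles in rad, forces in N, time in s.
With the tool pointing down it reaches from about 225 to 875 mm from the base axis. Payload 3.4 kg.
Tool frame: the origin (TCP) lies midway between the tips of the shut fingers; the grasp point (between the pads) lies 19 mm behind it; z points along the fingers, y is the line along which they close (so a half turn about z gives the same grasp; the last joint's range is limited). The gripper opens to 85 mm and grips with 20 to 120 N. Pads are 22 mm wide; open, the fingers measure 114 mm over their backs; the gripper's body (76 mm by 85 mm) begins 54 mm behind the grasp point. The pads swing forward as they close: fully open they stand 13 mm farther back than shut.
Start: joints at [-1.399, 0.276, 1.505, -0, 1.361, -0.121], TCP at [165.963, -550.562, 231.328] pointing down, gripper open.
Joint ranges: [-2.89, 2.89], [-0.75, 2.08], [0.22, 2.7], [-1.18, 4.32], [0.11, 2.71], [-2.7, 2.7]. Speed limits (rad/s): [2.57, 2.57, 3.14, 3.14, 3.14, 3.14].

### API

Orientations are given as a rotation vector (axis times angle).
In Python, from plant import get_state, viewer, job, find_in gives the robot as it stands.
- The arm moves only by the shell command python3 -m jog 'ROWS' [FORCE]. ROWS is JSON, a list of rows, each a list of 5 numbers: the shift along the tool's x, y, z each as a share of 0.4 m, from -1 to 1, then the turn about the tool's z as a share of 180 degrees, from -1 to 1, then the opening, from -1 (shut) to 1 (fully open). In form: [[dx, dy, dz, roll, fingers], ...]. A call has 1 to 12 rows; each row shifts and turns the commanded pose from where the row before left it, along the tool's axes as they then stand; what a row does not reach is not made up. A row lasts 1/12 s, in which the tool goes at most 41.7 mm and 7.16 degrees, less where a joint would pass 70% of its speed; a pose out of reach is approached as far as the arm can. A call with a number of a shift or a turn outside -1 to 1 is refused whole. A call with a gripper value outside its range is refused whole. The fingers move at their own pace and stop on an object; FORCE is the grip in N (left out, the last holds). Time passes only in rows, so rows that do not move let the fingers close. It gives the time, the measured TCP pose, the force, the opening and the grip force at its end, in the units of the state.
- get_state(): the state, without advancing time (a new reading comes with each control period).
- viewer.read_camera(name): name is "scene" or "side" or "wrist"; returns the picture (420x560x3 uint8, red, green, blue); there is no depth.
- viewer.get_calibration(name): a dict with "vfov" (degrees; the focal length in pixels is half the picture's height over the tangent of half this angle, whatever the lens; pixels are square), "cx", "cy" (the principal point, pixels), "world_from_camera" (4x4, takes a point from camera to world coordinates). Camera axes: x right, y down, z forward; pixel columns grow to the right and rows downward; lengths in mm; the calibration is good to about 2 mm. The wrist camera is an equidistant fisheye: a pixel r from the principal point sees the ray r / f radians off the axis. A picture is of the moment at which its call begins: read the wrist's pose just before it. get_calibration takes no time and is no camera call; for the wrist camera it gives the pose at the moment of the call.
- job.job_done(): hands the job in; it is judged then, once.
Trained networks look in the newest picture that a camera, given by its name, has taken for a name from the list of things; names that differ only in an ending like _2 or _b are one class to them, and where a whole thing is asked for, a point or a joint stands for the part that bears it (a point fixed in the world has none). Each returns a list of dicts, best first, with "confidence" (0 to 1); they miss things now and then, are a little off and sometimes report something else, mostly with a low value. They report only what shows in the picture. A call takes as long as a camera call. They do not tell look-alikes from the thing itself.
- find_in(camera, query): "at" ([row, column] as shares, 0 to 1, of the picture: columns of its width, rows of its height, amid what is visible of it).
The state is a dict: "t": time; "q": joint angles; "joint_vel": joint speeds; "effort": joint torques, N m; "ee_pos": TCP position; "orientation": TCP orientation; "ft_force": force on the tool from outside, world axes, zero at the start; "torque": the same for the moment, N m; "gripper_width": finger opening in mm; "grip_force": force on a finger pad.
Only numpy, scipy, OpenCV 4.12 (cv2) and the standard library are available. Lean on these libraries where they do the work, as an engineer would, in place of code of your own. Each camera call takes 0.05 s, during which the arm holds its last target. There are 200 camera calls.

## Working session

There is one attempt and no reset: what is moved stays moved. The work goes in short steps, Python scripts to look and compute and a shell command to move; the robot and the scene stay as the last step left them, time stands still between calls to the robot, and variables do not carry over. Pictures are saved under pics/ and viewed, at most 14 in all, crops included, and the job is handed in when it is done.

```bash
mkdir -p pics; ls; cat > h.py <<'E'
import numpy as np, cv2
from plant import get_state, viewer, job, find_in
from scipy.spatial.transform import Rotation as R
def ray(cam,u,v,cal=None):
    c=cal or viewer.get_calibration(cam); f=210/np.tan(np.radians(c["vfov"])/2)
    x,y=u-c["cx"],v-c["cy"]
    if cam=="wrist":
        r=np.hypot(x,y)+1e-9; a=r/f; d=np.array([np.sin(a)*x/r,np.sin(a)*y/r,np.cos(a)])
    else: d=np.array([x/f,y/f,1])
    T=np.array(c["world_from_camera"]); return T[:3,3],T[:3,:3]@d
def hit(cam,u,v,z,cal=None):
    o,d=ray(cam,u,v,cal); return o+d*(z-o[2])/d[2]
def shot(cam,name):
    cal=viewer.get_calibration(cam); im=viewer.read_camera(cam)
    cv2.imwrite(f"pics/{name}.png",im[:,:,::-1]); return im,cal
E
python3 - <<'E'
from h import *
for c in ["scene","side","wrist"]:
    im,cal=shot(c,c+"0"); print(c,cal["vfov"],cal["cx"],cal["cy"],np.round(cal["world_from_camera"],2).tolist())
    for q,z in [("spudger_mid",7),("tweezers_mid",8),("pry_tool_mid",7),("pen_mid",7),("pot_mid",21),("bay_blue",6),("bay_green",6),("bay_yellow",6),("bay_red",6)]:
        for d in find_in(c,q)[:4]:
            v,u=d["at"][0]*420,d["at"][1]*560
            print(c,q,round(d["confidence"],2),round(u),round(v),np.round(hit(c,u,v,z,cal)[:2]))
print(get_state())
E
```

```text
pics
scene 56.816615181269476 283.00564267336506 209.24260086556856 [[0.53, 0.59, -0.61, 992.36], [0.85, -0.36, 0.39, -318.11], [0.01, -0.72, -0.69, 579.48], [0.0, 0.0, 0.0, 1.0]]
scene spudger_mid 0.89 166 263 [ 495. -258.]
scene spudger_mid 0.44 312 154 [353. 171.]
scene tweezers_mid 0.55 189 250 [ 489. -210.]
scene pry_tool_mid 0.51 210 236 [ 475. -160.]
scene pen_mid 0.64 133 281 [ 503. -323.]
scene pen_mid 0.54 211 240 [ 485. -163.]
scene pot_mid 0.71 325 220 [568.  53.]
scene pot_mid 0.69 231 272 [ 587. -168.]
scene pot_mid 0.69 364 260 [690.  52.]
scene bay_blue 0.79 404 187 [567. 278.]
scene bay_green 0.77 380 199 [567. 204.]
scene bay_green 0.4 403 187 [565. 278.]
scene bay_yellow 0.74 365 205 [565. 162.]
scene bay_red 0.8 425 187 [592. 320.]
side 57.77841581805031 282.99552889567383 211.63977001286403 [[-0.86, -0.37, 0.35, 197.94], [-0.51, 0.65, -0.56, 495.69], [-0.02, -0.66, -0.75, 717.61], [0.0, 0.0, 0.0, 1.0]]
side spudger_mid 0.79 303 324 [345. 195.]
side spudger_mid 0.58 337 164 [ 493. -270.]
side spudger_mid 0.57 304 145 [ 611. -296.]
side tweezers_mid 0.79 334 175 [ 
[... 567 characters left out ...]
0.0, 0.0, 0.0, 1.0]]
{'t': 1.5, 'q': array([-1.39899766e+00,  2.75913159e-01,  1.50490652e+00, -6.32236070e-06,
        1.36073282e+00, -1.20995086e-01]), 'joint_vel': array([ 0.00155043,  0.00034035,  0.00026571,  0.00064609, -0.00177608,
        0.00183815]), 'effort': array([-2.56786125e-04, -4.16654599e+01, -2.46095842e+01, -3.90060050e-04,
        2.38970051e-04, -1.56206329e-05]), 'ee_pos': array([ 165.95978899, -550.54856516,  231.31789615]), 'orientation': array([ 3.10794719e+00,  4.58274445e-01, -8.10749729e-06]), 'ft_force': array([-0.79309157, -0.13722812, -0.34095151]), 'torque': array([ 0.0278279 , -0.02580781, -0.02255328]), 'grip_force': 0.0, 'gripper_width': 85.5564960149341}
```

View pics/scene0.png

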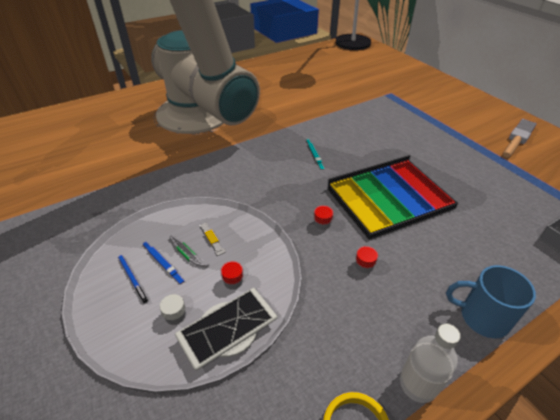

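View pics/side0.png

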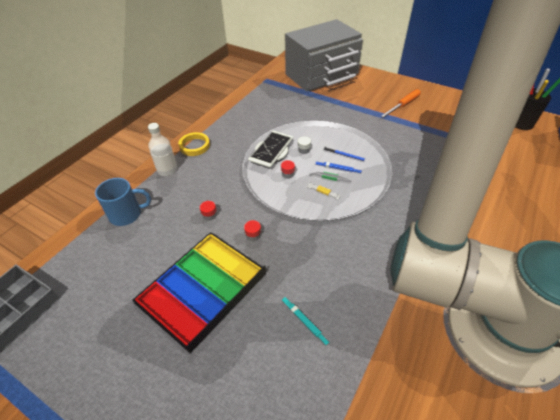

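The scene camera shows the tray on the right with, from left to right, the pry tool (211,238), tweezers (186,250), spudger (163,263), pen (132,278) and the red pot (232,272). The caddy is at left-centre, bays in order yellow, green, blue, red. The two red pots off the tray and the turquoise spudger are decoys.

```bash
cat >> h.py <<'E'
def yaw(): 
    x=R.from_rotvec(get_state()["orientation"]).as_matrix()[:,0]; return np.degrees(np.arctan2(x[1],x[0]))
def plan(x,y,z,yw=None):
    s=get_state(); p=s["ee_pos"]; y0=yaw(); yw=y0 if yw is None else yw
    roll=(-(yw-y0)+180)%360-180   # tool z down: + roll is clockwise
    a=np.radians(yw); ex=np.array([np.cos(a),np.sin(a),0]); ey=np.array([np.sin(a),-np.cos(a),0])
    d=np.array([x,y,z])-p
    print("at",np.round(p,1),"yaw",round(y0,1),"w",round(s["gripper_width"],1),"-> roll share",round(roll/180,4),"shift shares (after roll)",np.round([d@ex/400,d@ey/400,-d[2]/400],4), "t",round(s["t"],1),"q6",round(s["q"][5],2))
E
python3 - <<'E'
from h import *
P=lambda c,u,v,z:np.round(hit(c,u,v,z)[:2]).tolist()
print("spud",P("scene",145,245,7),P("scene",182,282,7)); print("spud side",P("side",317,163,7),P("side",360,171,7))
for p in [(329,188),(409,159),(455,203),(372,235)]: print("cad",P("scene",*p,18),P("scene",*p,32))
for p in [(134,300),(212,235),(266,268),(190,348)]: print("cadS",P("side",*p,18),P("side",*p,32))
plan(430,-240,280,0)
im=cv2.imread("pics/scene0.png")[145:245,315:465]; im2=cv2.imread("pics/side0.png")[225:355,125:275]
cv2.imwrite("pics/cad.png",np.hstack([cv2.resize(im,(400,400*100//150)),cv2.resize(im2,(400,346))[:266]]))
E
```

```text
spud [431.0, -278.0] [551.0, -249.0]
spud side [542.0, -245.0] [424.0, -274.0]
cad [490.0, 122.0] [503.0, 111.0]
cad [504.0, 354.0] [517.0, 337.0]
cad [671.0, 323.0] [679.0, 307.0]
cad [648.0, 108.0] [657.0, 98.0]
cadS [666.0, 329.0] [657.0, 333.0]
cadS [632.0, 114.0] [624.0, 121.0]
cadS [474.0, 127.0] [468.0, 135.0]
cadS [502.0, 348.0] [496.0, 351.0]
at [ 166.  -550.5  231.3] yaw 16.8 w 85.6 -> roll share 0.0932 shift shares (after roll) [ 0.6601 -0.7764 -0.1217] t 1.5 q6 -0.12
```

View pics/cad.png

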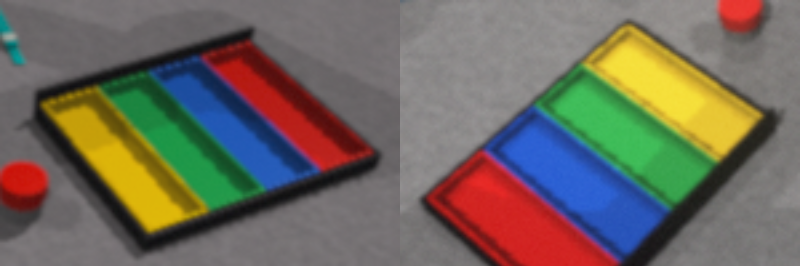

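The lip is on the robot's side, so the bays' x points away from the robot at about -6° yaw.

```bash
python3 -m jog '[[0.0713,-0.046,-0.0102,0,-0.3],[0.0713,-0.046,-0.0102,0,-0.3],[0.0713,-0.046,-0.0102,0,-0.3],[0.0713,-0.046,-0.0102,0,-0.3],[0.0713,-0.046,-0.0102,0,-0.3],[0.0713,-0.046,-0.0102,0,-0.3],[0.0713,-0.046,-0.0102,0,-0.3],[0.0713,-0.046,-0.0102,0,-0.3],[0.0713,-0.046,-0.0102,0,-0.3],[0.0713,-0.046,-0.0102,0,-0.3],[0.0713,-0.046,-0.0102,0,-0.3],[0.0713,-0.046,-0.0102,0,-0.3]]' 20
python3 -m jog '[[0,0,0,0,-0.5],[0,0,0,0,-0.5]]' 20
python3 - <<'E'
from h import *
plan(430,-240,280,16.8)
im,cal=shot("wrist","w1"); print(np.round(cal["world_from_camera"],2).tolist())
for q,z in [("spudger_mid",7),("tweezers_mid",8),("pry_tool_mid",7),("pen_mid",7),("pot_mid",39)]:
        for d in find_in("wrist",q)[:3]:
            v,u=d["at"][0]*420,d["at"][1]*560
            print(q,round(d["confidence"],2),round(u),round(v),np.round(hit("wrist",u,v,z,cal)[:2]))
E
```

```text
t: 2.5
ee_pos: [430.7, -238.9, 280.7]
orientation: [3.107, 0.458, 0.001]
ft_force: [0.9, 0.2, 0.1]
gripper_width: 29.9
grip_force: 0.0
t: 2.67
ee_pos: [430.7, -239.2, 280.5]
orientation: [3.106, 0.464, 0.0]
ft_force: [-0.1, 0.6, -0.1]
gripper_width: 21.2
grip_force: 0.0
at [ 430.7 -239.2  280.5] yaw 17.0 w 21.2 -> roll share 0.0011 shift shares (after roll) [-0.0023  0.0013  0.0014] t 2.7 q6 0.63
[[0.29, -0.92, -0.28, 502.15], [-0.96, -0.28, -0.09, -216.2], [0.0, 0.29, -0.96, 422.97], [0.0, 0.0, 0.0, 1.0]]
spudger_mid 0.95 319 130 [ 489. -262.]
spudger_mid 0.56 29 145 [356. 179.]
spudger_mid 0.51 1 12 [570. 321.]
tweezers_mid 0.62 366 48 [ 611. -287.]
tweezers_mid 0.59 281 121 [ 485. -213.]
pry_tool_mid 0.83 240 113 [ 481. -160.]
pen_mid 0.59 363 143 [ 491. -323.]
pen_mid 0.57 272 25 [ 601. -166.]
pot_mid 0.87 107 24 [556.  45.]
pot_mid 0.62 271 25 [ 594. -169.]
```

View pics/w1.png

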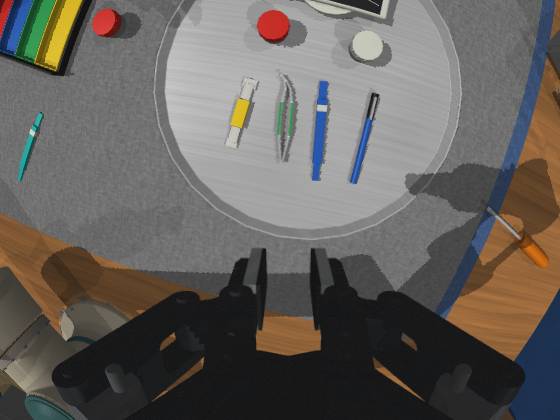

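Clear view: pry tool (240,113), tweezers sleeves (285,118), spudger (320,130), pen (365,138), red pot (273,26), white pot (367,46). I'll measure by colour.

```bash
cat >> h.py <<'E'
H={"blue":((100,130,60),(125,255,255)),"green":((45,70,40),(80,255,255)),"yellow":((20,130,80),(32,255,255)),"red":((0,150,60),(6,255,255))}
def blobs(im,col,cal,cam,z,roi=(0,0,560,420),minA=25):
    m=cv2.inRange(cv2.cvtColor(im,cv2.COLOR_RGB2HSV),np.array(H[col][0]),np.array(H[col][1]))
    u0,v0,u1,v1=roi; k=np.zeros_like(m); k[v0:v1,u0:u1]=m[v0:v1,u0:u1]
    n,l,s,c=cv2.connectedComponentsWithStats(k); out=[]
    for i in range(1,n):
        if s[i,4]<minA: continue
        vv,uu=np.nonzero(l==i); W=np.array([hit(cam,u,v,z,cal)[:2] for u,v in zip(uu,vv)],np.float32)
        (c0,wh,a)=cv2.minAreaRect(W); w,V=np.linalg.eigh(np.cov(W.T)); d=V[:,1]*np.sign(V[0,1])
        out.append((s[i,4],np.round(c[i]).tolist(),np.round(W.mean(0),1).tolist(),"rect",np.round(c0,1).tolist(),np.round(wh,1).tolist(),"yaw",round(float(np.degrees(np.arctan2(d[1],d[0]))),1)))
        print(col,*out[-1])
    return out
E
python3 - <<'E'
from h import *
im=cv2.imread("pics/w1.png")[:,:,::-1]; cal=viewer.get_calibration("wrist")
blobs(im,"blue",cal,"wrist",10,(220,60,400,200)); blobs(im,"green",cal,"wrist",11,(220,60,400,200));blobs(im,"yellow",cal,"wrist",11,(220,60,400,200));blobs(im,"red",cal,"wrist",39,(250,0,300,60))
plan(488,-262,120,14)
E
```

```text
blue 190 [322.0, 93.0] [532.5999755859375, -254.5] rect [533.2, -253.8] [29.7, 11.5] yaw 12.8
blue 583 [318.0, 143.0] [469.70001220703125, -268.6000061035156] rect [466.5, -269.4] [89.2, 11.8] yaw 12.5
blue 412 [361.0, 151.0] [477.70001220703125, -324.3999938964844] rect [477.4, -324.4] [87.5, 8.5] yaw 4.4
green 85 [279.0, 118.0] [486.70001220703125, -211.89999389648438] rect [486.5, -212.1] [40.8, 3.3] yaw 11.3
green 88 [291.0, 119.0] [489.5, -225.89999389648438] rect [489.3, -225.9] [40.9, 3.6] yaw 11.7
yellow 354 [240.0, 113.0] [479.5, -162.3000030517578] rect [479.4, -162.4] [16.3, 35.6] yaw -1.0
red 797 [273.0, 26.0] [592.0999755859375, -173.8000030517578] rect [592.1, -173.8] [39.4, 36.5] yaw 25.1
at [ 429.1 -241.3  280.1] yaw 16.7 w 21.1 -> roll share 0.0148 shift shares (after roll) [0.1303 0.0857 0.4002] t 3.0 q6 0.63
```

```bash
python3 -m jog '[[0,0,0,0.022,-0.5],[0.0171,0.0132,0.0714,0,-0.5],[0.0171,0.0132,0.0714,0,-0.5],[0.0171,0.0132,0.0714,0,-0.5],[0.0171,0.0132,0.0714,0,-0.5],[0.0171,0.0132,0.0714,0,-0.5],[0.0171,0.0132,0.0714,0,-0.5],[0.0171,0.0132,0.0714,0,-0.5],[0,0,0,0,-0.5]]' 25
python3 - <<'E'
from h import *
plan(485.4,-264.9,80,12.8)
im,cal=shot("wrist","w2")
plan(485.4,-264.9,80,12.8)
blobs(im,"blue",cal,"wrist",10);blobs(im,"green",cal,"wrist",11)
E
```

```text
t: 3.72
ee_pos: [482.4, -265.3, 75.2]
orientation: [-3.116, -0.347, 0.011]
ft_force: [-1.1, -0.6, -0.5]
gripper_width: 21.0
grip_force: 0.0
at [ 482.4 -265.3   75.2] yaw 12.7 w 21.0 -> roll share -0.0004 shift shares (after roll) [ 0.0076  0.0008 -0.0121] t 3.7 q6 0.72
at [ 482.8 -265.5   77.7] yaw 12.7 w 21.4 -> roll share -0.0003 shift shares (after roll) [ 0.0067 -0.0001 -0.0057] t 3.8 q6 0.72
blue 746 [288.0, 140.0] [535.2000122070312, -252.10000610351562] rect [535.6, -252.1] [30.3, 11.0] yaw 13.3
blue 1820 [288.0, 229.0] [475.1000061035156, -265.70001220703125] rect [468.8, -267.0] [88.2, 11.5] yaw 12.7
blue 1264 [369.0, 236.0] [482.6000061035156, -322.0] rect [479.4, -322.1] [88.6, 9.0] yaw 4.9
green 262 [210.0, 195.0] [488.79998779296875, -208.89999389648438] rect [488.2, -209.1] [42.0, 3.3] yaw 12.1
green 419 [232.0, 195.0] [491.8999938964844, -223.60000610351562] rect [491.4, -223.7] [43.0, 4.7] yaw 11.3
```

View pics/w2.png

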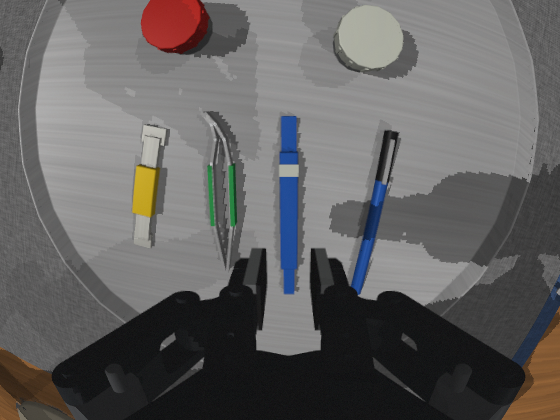

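Spudger sits centred between the fingers (288 vs 265–312) and about 6 mm ahead. Descending.

```bash
python3 -m jog '[[0.0145,-0.002,0.04,0,-0.5],[0,0,0.05,0,-0.5],[0,0,0.05,0,-0.5],[0,0,0.02,0,-0.5],[0,0,0,0,-0.5]]' 25
python3 - <<'E'
from h import *
for i in range(5): print(np.round(get_state()["ee_pos"],1)); shot("wrist","w3")
E
python3 -m jog '[[0,0,0,0,-0.5]]'
```

```text
t: 4.18
ee_pos: [489.3, -263.7, 16.3]
orientation: [-3.121, -0.349, 0.002]
ft_force: [0.6, 0.6, 0.2]
gripper_width: 21.7
grip_force: 0.0
[ 489.3 -263.7   16.3]
[ 490.1 -264.1   17.2]
[ 490.8 -264.5   17.8]
[ 491.1 -264.6   18.1]
[ 491.2 -264.6   18.1]
t: 4.52
ee_pos: [490.9, -264.3, 17.6]
orientation: [3.12, 0.35, 0.003]
ft_force: [-0.1, 0.4, -0.2]
gripper_width: 21.1
grip_force: 0.0
```

```bash
python3 -m jog '[[-0.004,0,0.026,0,-0.5],[0,0,0,0,-0.5],[0,0,0,0,-1],[0,0,0,0,-1],[0,0,0,0,-1],[0,0,0,0,-1],[0,0,0,0,-1]]' 25
python3 -m jog '[[0,0,-0.04,0,-1],[0,0,-0.06,0,-1],[0,0,-0.08,0,-1],[0,0,0,0,-1]]'
python3 - <<'E'
from h import *
shot("wrist","w4"); plan(580,200,150,-6)
E
```

```text
t: 5.1
ee_pos: [488.9, -264.2, 6.2]
orientation: [3.122, 0.351, 0.001]
ft_force: [0.1, -0.6, -0.1]
gripper_width: 10.3
grip_force: 26.6
t: 5.43
ee_pos: [492.1, -266.4, 83.3]
orientation: [3.115, 0.35, 0.013]
ft_force: [0.7, -0.9, 0.6]
gripper_width: 10.7
grip_force: 26.6
at [ 491.1 -265.7   81.3] yaw 12.8 w 10.7 -> roll share 0.1046 shift shares (after roll) [ 0.0994 -1.1811 -0.1718] t 5.5 q6 0.73
```

View pics/w4.png

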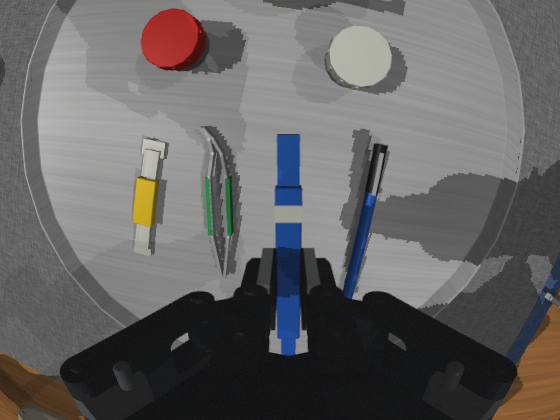

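```bash
python3 -m jog '[[0,0,-0.0825,0.0349,-1],[0,0,-0.0825,0.0349,-1],[0,0,-0.0825,0.0348,-1],[-0.0061,-0.0901,0,0,-1],[-0.0061,-0.0901,0,0,-1],[-0.0061,-0.0901,0,0,-1],[-0.0061,-0.0901,0,0,-1],[-0.0061,-0.0901,0,0,-1],[-0.0061,-0.0901,0,0,-1],[-0.0061,-0.0901,0,0,-1],[-0.0061,-0.0901,0,0,-1]]'
python3 -m jog '[[-0.0061,-0.0901,0,0,-1],[-0.0061,-0.0901,0,0,-1],[-0.0061,-0.0901,0,0,-1],[-0.0061,-0.0901,0,0,-1],[-0.0061,-0.0901,0,0,-1],[-0.0061,-0.0901,0,0,-1],[0,0,0,0,-1],[0,0,0,0,-1]]'
python3 - <<'E'
from h import *
im,cal=shot("wrist","w5"); plan(580,240,150,-6)
for c in H: blobs(im,c,cal,"wrist",6,minA=200)
for q in ["bay_blue","bay_green","bay_yellow","bay_red"]:
    for d in find_in("wrist",q)[:2]:
        v,u=d["at"][0]*420,d["at"][1]*560
        print(q,round(d["confidence"],2),round(u),round(v),np.round(hit("wrist",u,v,6,cal)[:2]))
E
```

```text
t: 6.4
ee_pos: [498.6, 26.4, 176.0]
orientation: [3.137, -0.165, -0.002]
ft_force: [1.0, -0.2, -0.3]
gripper_width: 11.2
grip_force: 26.6
t: 7.07
ee_pos: [506.8, 242.8, 175.6]
orientation: [3.137, -0.159, -0.003]
ft_force: [-0.4, -0.2, 0.8]
gripper_width: 10.9
grip_force: 26.6
at [506.8 241.4 175.7] yaw -5.9 w 10.9 -> roll share 0.0005 shift shares (after roll) [ 0.1824 -0.0156  0.0644] t 7.1 q6 2.0
blue 10449 [268.0, 116.0] [576.2000122070312, 255.8000030517578] rect [575.6, 253.9] [63.4, 173.7] yaw -5.1
blue 2935 [288.0, 284.0] [391.6000061035156, 255.6999969482422] rect [377.3, 256.9] [27.6, 181.0] yaw -5.9
green 9466 [326.0, 112.0] [574.2999877929688, 200.39999389648438] rect [571.0, 201.5] [55.9, 169.6] yaw -5.8
yellow 9074 [381.0, 118.0] [564.9000244140625, 146.1999969482422] rect [563.7, 145.7] [56.8, 169.2] yaw -7.4
red 388 [460.0, 5.0] [685.5999755859375, 44.5] rect [684.4, 42.4] [15.2, 48.7] yaw -81.3
red 9335 [209.0, 113.0] [586.5, 312.79998779296875] rect [585.6, 313.5] [56.3, 169.2] yaw -7.4
red 1182 [473.0, 122.0] [558.0, 41.29999923706055] rect [557.8, 40.7] [49.1, 40.8] yaw 83.6
bay_blue 0.73 266 101 [590. 256.]
bay_green 0.89 325 109 [577. 201.]
bay_yellow 0.77 382 117 [566. 145.]
bay_red 0.7 209 111 [588. 312.]
```

View pics/w5.png

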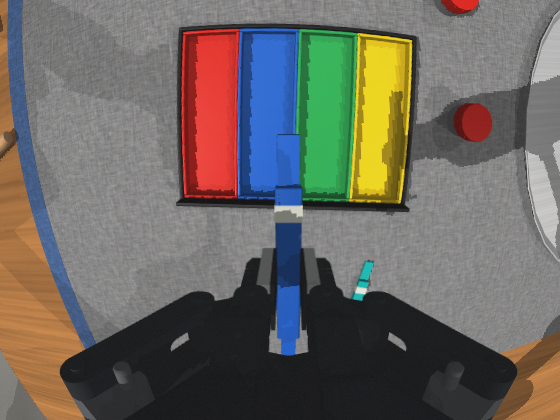

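Caddy seen well. With rims at z=19, bay centres: red (585,310), blue (578,256.5), green (571,203), yellow (564,149), yaw ≈ -7.3°. Going over the blue bay.

```bash
python3 -m jog '[[0,0,0,0.0072,-1],[0.0865,-0.029,0,0,-1],[0.0865,-0.029,0,0,-1],[0,0,0.085,0,-1],[0,0,0.085,0,-1],[0,0,0.085,0,-1],[0,0,0.065,0,-1],[0,0,0,0,-1],[0,0,0,0,-1]]'
python3 - <<'E'
from h import *
im,cal=shot("wrist","w6"); plan(578.4,256.5,8,-7.2)
for c in H: blobs(im,c,cal,"wrist",19,minA=200)
E
```

```text
t: 8.07
ee_pos: [578.5, 254.4, 47.9]
orientation: [3.134, -0.203, -0.005]
ft_force: [0.1, 0.4, 0.2]
gripper_width: 11.2
grip_force: 26.6
at [580.  255.1  49.8] yaw -7.4 w 10.7 -> roll share -0.0011 shift shares (after roll) [-0.0045 -0.003   0.1044] t 8.1 q6 2.0
blue 17532 [286.0, 194.0] [604.7999877929688, 253.0] rect [575.3, 256.9] [53.5, 168.1] yaw -7.2
green 17192 [379.0, 195.0] [598.0999755859375, 200.5] rect [589.2, 201.1] [53.9, 126.3] yaw -6.1
yellow 14964 [458.0, 211.0] [580.4000244140625, 148.60000610351562] rect [564.9, 149.9] [54.1, 161.0] yaw -5.0
red 817 [551.0, 40.0] [691.9000244140625, 64.4000015258789] rect [693.5, 65.6] [20.2, 40.2] yaw -14.0
red 17184 [193.0, 196.0] [611.7000122070312, 305.8999938964844] rect [602.3, 307.9] [53.9, 127.8] yaw -8.7
red 714 [552.0, 228.0] [557.2000122070312, 61.5] rect [553.4, 62.4] [46.7, 20.8] yaw 18.0
```

View pics/w6.png

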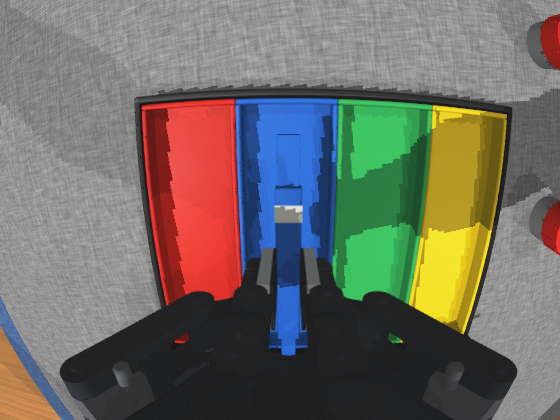

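Bay edges at columns 239/335 around the centreline 288: centred. Lowering and releasing with a small opening.

```bash
python3 -m jog '[[0,0.001,0.05,0,-1],[0,0,0.03,0,-1],[0,0,0.013,0,-1],[0,0,0,0,-1]]'
python3 - <<'E'
from h import *
plan(578.4,256.5,9.5,-7.2); print(get_state()["ft_force"])
E
python3 -m jog '[[0,0,0.001,0,-0.63],[0,0,0,0,-0.63],[0,0,0,0,-0.63]]'
python3 -m jog '[[0,0,-0.03,0,-0.63],[0,0,-0.06,0,-0.63],[0,0,-0.06,0,-0.5],[0,0,-0.06,0,-0.5],[0,0,0,0,-0.5]]'
python3 - <<'E'
from h import *
im,cal=shot("wrist","w7"); plan(490,-217,150,11.5)
E
```

```text
t: 8.45
ee_pos: [578.8, 254.9, 11.6]
orientation: [3.135, -0.201, -0.001]
ft_force: [0.3, -0.2, -1.3]
gripper_width: 11.2
grip_force: 26.6
at [578.8 254.9  11.6] yaw -7.3 w 11.2 -> roll share -0.0007 shift shares (after roll) [-0.0015 -0.0039  0.0053] t 8.4 q6 2.0
[ 0.29737565 -0.16980471 -1.28553141]
t: 8.7
ee_pos: [579.8, 255.3, 12.3]
orientation: [-3.135, 0.2, -0.003]
ft_force: [0.0, 0.1, 0.2]
gripper_width: 15.9
grip_force: 0.0
t: 9.12
ee_pos: [582.8, 256.4, 102.0]
orientation: [-3.131, 0.2, -0.017]
ft_force: [2.2, 0.3, 0.2]
gripper_width: 21.1
grip_force: 0.0
at [581.6 255.9  99.7] yaw -7.3 w 21.1 -> roll share -0.1045 shift shares (after roll) [-0.4601  1.113  -0.1258] t 9.2 q6 2.0
```

View pics/w7.png

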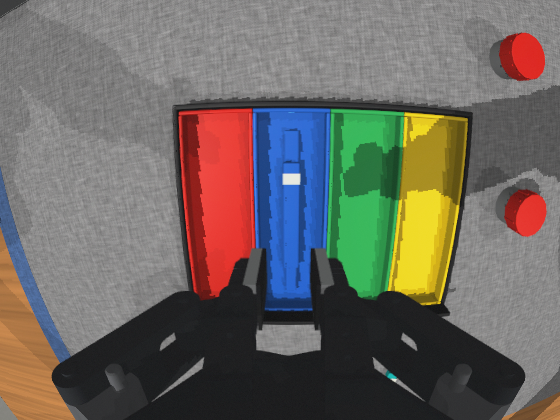

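Spudger lies flat in the blue bay (291,130–270). Back for the tweezers.

```bash
python3 -m jog '[[-0.0054,0.0857,0,0,-0.41],[-0.0054,0.0857,0,0,-0.41],[-0.0054,0.0857,0,0,-0.41],[-0.0054,0.0857,0,0,-0.41],[-0.0054,0.0857,0,0,-0.41],[-0.0054,0.0857,0,0,-0.41],[-0.0054,0.0857,0,0,-0.41],[-0.0054,0.0857,0,0,-0.41],[-0.0054,0.0857,0,0,-0.41],[-0.0054,0.0857,0,0,-0.41]]' 20
python3 -m jog '[[-0.0054,0.0857,0,0,-0.41],[-0.0054,0.0857,0,0,-0.41],[-0.0054,0.0857,0,0,-0.41],[-0.0054,0.0857,0,0,-0.41],[0,0,0.02,-0.035,-0.41],[0,0,0.02,-0.035,-0.41],[0,0,0.01,-0.035,-0.41],[0,0,0,0,-0.41],[0,0,0,0,-0.41],[0,0,0,0,-0.41]]'
python3 - <<'E'
from h import *
im,cal=shot("wrist","w8"); g=blobs(im,"green",cal,"wrist",11,(100,100,450,330)); blobs(im,"yellow",cal,"wrist",11)
c=np.mean([b[4] for b in g],0); plan(*c,8,np.mean([b[-1] for b in g]))
E
```

```text
t: 10.0
ee_pos: [512.9, -83.5, 95.0]
orientation: [-3.135, 0.2, 0.002]
ft_force: [0.9, 0.2, 0.1]
gripper_width: 25.2
grip_force: 0.0
t: 10.83
ee_pos: [488.1, -217.0, 75.4]
orientation: [3.126, 0.314, -0.0]
ft_force: [0.5, -0.4, 0.4]
gripper_width: 24.9
grip_force: 0.0
green 274 [278.0, 218.0] [489.29998779296875, -209.0] rect [488.6, -209.1] [44.4, 3.0] yaw 11.9
green 299 [300.0, 218.0] [491.70001220703125, -223.39999389648438] rect [491.9, -223.4] [43.7, 2.8] yaw 12.0
yellow 1146 [206.0, 215.0] [481.3999938964844, -160.0] rect [480.9, -159.9] [16.6, 36.3] yaw -1.5
at [ 488.3 -217.    75.6] yaw 11.5 w 25.1 -> roll share -0.0024 shift shares (after roll) [ 0.0052 -0.0007  0.169 ] t 10.9 q6 0.82
```

View pics/w8.png

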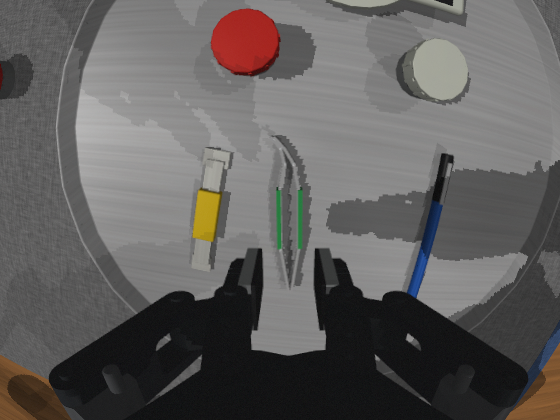

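Tweezers are centred (278/300). Grasp.

```bash
python3 -m jog '[[0.005,0,0.05,-0.0024,-0.41],[0,0,0.06,0,-0.41],[0,0,0.045,0,-0.41],[0,0,0,0,-0.41]]' 20
python3 -m jog '[[0,0,0.019,0,-0.41],[0,0,0,0,-0.41],[0,0,0,0,-1],[0,0,0,0,-1],[0,0,0,0,-1],[0,0,0,0,-1],[0,0,0,0,-1]]' 20
python3 -m jog '[[0,0,-0.04,0,-1],[0,0,-0.07,0,-1],[0,0,-0.08,0,-1],[0,0,0,0,-1],[0,0,0,0,-1]]'
python3 - <<'E'
from h import *
im,cal=shot("wrist","w9"); plan(571.4,203,140,-7.3)
E
```

```text
t: 11.22
ee_pos: [487.9, -215.1, 10.7]
orientation: [-3.121, -0.328, 0.008]
ft_force: [-0.6, 0.3, -0.2]
gripper_width: 25.3
grip_force: 0.0
t: 11.8
ee_pos: [490.5, -216.9, 6.4]
orientation: [3.123, 0.329, 0.002]
ft_force: [0.0, 0.5, 2.1]
gripper_width: 16.2
grip_force: 23.2
t: 12.22
ee_pos: [491.4, -217.5, 83.8]
orientation: [3.121, 0.329, 0.006]
ft_force: [0.0, 0.6, -0.6]
gripper_width: 16.3
grip_force: 22.9
at [ 490.2 -216.8   82.3] yaw 12.0 w 15.7 -> roll share 0.1074 shift shares (after roll) [ 0.068  -1.0668 -0.1441] t 12.3 q6 0.81
```

View pics/w9.png

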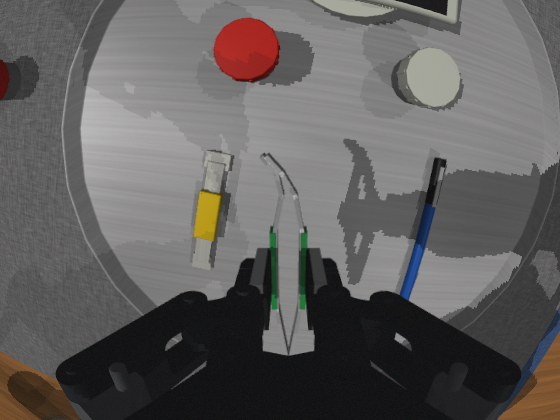

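```bash
python3 -m jog '[[0,0,-0.048,0.0358,-1],[0,0,-0.048,0.0358,-1],[0,0,-0.048,0.0358,-1],[0.0052,-0.0821,0,0,-1],[0.0052,-0.0821,0,0,-1],[0.0052,-0.0821,0,0,-1],[0.0052,-0.0821,0,0,-1],[0.0052,-0.0821,0,0,-1],[0.0052,-0.0821,0,0,-1],[0.0052,-0.0821,0,0,-1],[0.0052,-0.0821,0,0,-1]]'
python3 -m jog '[[0.0052,-0.0821,0,0,-1],[0.0052,-0.0821,0,0,-1],[0.0052,-0.0821,0,0,-1],[0.0052,-0.0821,0,0,-1],[0.0052,-0.0821,0,0,-1],[0,0,0.08,0,-1],[0,0,0.08,0,-1],[0,0,0.07,0,-1],[0,0,0,0,-1],[0,0,0,0,-1],[0,0,0,0,-1]]'
python3 - <<'E'
from h import *
im,cal=shot("wrist","w10"); plan(571.4,203,12,-7.3)
blobs(im,"green",cal,"wrist",19,minA=400)
E
```

```text
t: 13.18
ee_pos: [538.8, 43.4, 137.6]
orientation: [3.135, -0.2, -0.005]
ft_force: [0.7, 0.0, -0.2]
gripper_width: 16.1
grip_force: 22.9
t: 14.1
ee_pos: [571.7, 203.3, 47.7]
orientation: [-3.135, 0.201, -0.001]
ft_force: [-0.3, 1.0, -0.7]
gripper_width: 16.0
grip_force: 22.9
at [572.4 203.4  48.6] yaw -7.3 w 16.0 -> roll share -0.0002 shift shares (after roll) [-0.0023  0.0014  0.0915] t 14.2 q6 1.93
green 14886 [291.0, 185.0] [603.0999755859375, 198.60000610351562] rect [571.8, 202.9] [53.6, 161.1] yaw -7.9
green 2522 [288.0, 261.0] [558.5, 206.3000030517578] rect [552.2, 207.0] [12.1, 114.9] yaw -7.2
```

View pics/w10.png

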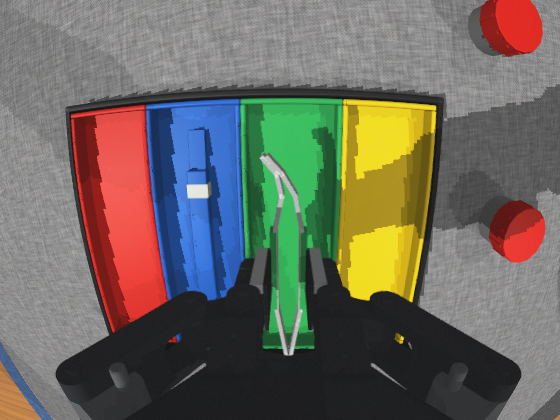

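```bash
cat >> h.py <<'E'
def bayoff(im,cal,col,rows,uc,z=19):
    "lateral (tool +y) offset of bay mid-line from tool axis plane, mm, per row"
    m=cv2.inRange(cv2.cvtColor(im,cv2.COLOR_RGB2HSV),np.array(H[col][0]),np.array(H[col][1]))
    n,l,s,c=cv2.connectedComponentsWithStats(m); k=1+np.argmax(s[1:,4])
    s0=get_state(); a=R.from_rotvec(s0["orientation"]).as_matrix(); p=s0["ee_pos"]
    for v in rows:
        u=np.nonzero(l[v]==k)[0]; A,B=hit("wrist",u.min(),v,z,cal),hit("wrist",u.max(),v,z,cal)
        M=(A+B)/2; print(v,u.min(),u.max(),"w",round(np.linalg.norm(A-B),1),"fwd,lat",np.round(((M-p)@a)[:2],1))
E
python3 - <<'E'
from h import *
im=cv2.imread("pics/w10.png")[:,:,::-1]; cal=viewer.get_calibration("wrist")
bayoff(im,cal,"green",range(110,240,20),0)
im=cv2.imread("pics/w6.png")[:,:,::-1]; print("w6 blue, same tool height")
bayoff(im,cal,"blue",range(110,240,20),0)
E
```

```text
110 240 342 w 53.7 fwd,lat [74.4  0.4]
130 241 341 w 53.0 fwd,lat [63.7  0.4]
150 241 341 w 53.5 fwd,lat [52.9  0.4]
170 242 340 w 53.1 fwd,lat [42.   0.4]
190 243 339 w 52.8 fwd,lat [30.8  0.5]
210 243 338 w 53.2 fwd,lat [19.3  0.2]
230 244 337 w 53.1 fwd,lat [7.3 0.2]
w6 blue, same tool height
110 236 337 w 53.1 fwd,lat [74.4 -2. ]
130 236 337 w 53.5 fwd,lat [63.7 -2. ]
150 237 336 w 53.0 fwd,lat [52.9 -2. ]
170 237 335 w 53.1 fwd,lat [42.  -2.3]
190 238 335 w 53.3 fwd,lat [30.8 -2.1]
210 239 334 w 53.2 fwd,lat [19.3 -2.1]
230 240 333 w 53.1 fwd,lat [ 7.3 -2.1]
```

```bash
python3 -m jog '[[-0.002,0.003,0.04,0,-1],[0,0,0.03,0,-1],[0,0,0,0,-1]]'
python3 -m jog '[[0,0,0.01,0,-1],[0,0,0.01,0,-1],[0,0,0,0,-1]]'
```

```text
t: 14.4
ee_pos: [570.0, 201.9, 19.4]
orientation: [3.135, -0.201, -0.001]
ft_force: [-0.5, 0.1, -0.1]
gripper_width: 16.1
grip_force: 22.9
t: 14.65
ee_pos: [570.7, 202.2, 11.8]
orientation: [-3.135, 0.2, -0.002]
ft_force: [0.2, -0.2, 0.1]
gripper_width: 16.2
grip_force: 22.9
```

```bash
python3 -m jog '[[0,0,0.004,0,-1],[0,0,0,0,-0.56],[0,0,0,0,-0.56],[0,0,0,0,-0.56]]'
python3 -m jog '[[0,0,-0.02,0,-0.56],[0,0,-0.06,0,-0.56],[0,0,-0.06,0,-0.45],[0,0,-0.06,0,-0.43],[0,0,0,0,-0.43],[0,0,0,0,-0.43]]'
python3 - <<'E'
from h import *
im,cal=shot("wrist","w11"); plan(481,-160,80,-1.3)
E
```

```text
t: 14.98
ee_pos: [570.4, 202.3, 10.0]
orientation: [-3.135, 0.2, -0.001]
ft_force: [-0.1, -1.0, -0.3]
gripper_width: 18.6
grip_force: 0.0
t: 15.48
ee_pos: [571.5, 202.6, 91.9]
orientation: [-3.134, 0.2, -0.007]
ft_force: [-0.5, 0.2, -0.5]
gripper_width: 24.3
grip_force: 0.0
at [570.3 202.3  90.4] yaw -7.3 w 24.4 -> roll share -0.0334 shift shares (after roll) [-0.2026  0.9105  0.026 ] t 15.5 q6 1.92
```

View pics/w11.png

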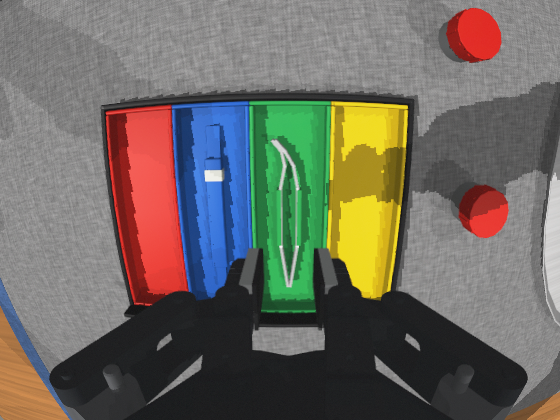

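Tweezers lie in the green bay (285,140–285), spudger still in blue. Next the pry tool; remaining checks numeric.

```bash
python3 -m jog '[[0,0,0,-0.0334,-0.43],[-0.0184,0.0828,0,0,-0.43],[-0.0184,0.0828,0,0,-0.43],[-0.0184,0.0828,0,0,-0.43],[-0.0184,0.0828,0,0,-0.43],[-0.0184,0.0828,0,0,-0.43],[-0.0184,0.0828,0,0,-0.43],[-0.0184,0.0828,0,0,-0.43],[-0.0184,0.0828,0,0,-0.43],[-0.0184,0.0828,0,0,-0.43],[-0.0184,0.0828,0,0,-0.43],[-0.0184,0.0828,0,0,-0.43]]' 25
python3 -m jog '[[0,0,0.026,0,-0.43],[0,0,0,0,-0.43],[0,0,0,0,-0.43],[0,0,0,0,-0.43]]'
python3 - <<'E'
from h import *
im,cal=shot("wrist","w12"); g=blobs(im,"yellow",cal,"wrist",11,(150,100,450,330))
blobs(im,"red",cal,"wrist",39)
plan(*g[0][4],6,-1.3)
E
```

```text
t: 16.53
ee_pos: [479.3, -161.1, 88.5]
orientation: [-3.14, 0.036, 0.004]
ft_force: [0.7, 0.2, 0.7]
gripper_width: 24.2
grip_force: 0.0
t: 16.87
ee_pos: [480.5, -159.2, 78.7]
orientation: [-3.14, 0.035, 0.003]
ft_force: [-0.3, -0.4, 0.4]
gripper_width: 24.3
grip_force: 0.0
yellow 1120 [290.0, 219.0] [481.0, -159.39999389648438] rect [480.6, -159.3] [15.5, 35.0] yaw -0.7
red 3474 [304.0, 40.0] [594.0999755859375, -169.39999389648438] rect [594.2, -169.3] [37.0, 38.4] yaw -15.2
red 1511 [16.0, 133.0] [559.2000122070312, 38.79999923706055] rect [558.4, 38.2] [42.7, 37.7] yaw -84.6
at [ 480.9 -159.1   79.1] yaw -1.2 w 24.5 -> roll share 0.0004 shift shares (after roll) [-0.0008  0.0005  0.1826] t 16.9 q6 1.13
```

```bash
python3 -m jog '[[0,0.001,0.05,-0.002,-0.43],[0,0,0.06,0,-0.43],[0,0,0.05,0,-0.43],[0,0,0,0,-0.43],[0,0,0,0,-0.43]]' 25
python3 -m jog '[[0,0,0.02,0,-0.43],[0,0,0,0,-0.43],[0,0,0,0,-1],[0,0,0,0,-1],[0,0,0,0,-1],[0,0,0,0,-1],[0,0,0,0,-1]]' 25
python3 -m jog '[[0,0,-0.04,0,-1],[0,0,-0.07,0,-1],[0,0,-0.07,0,-1],[0,0,-0.07,0,-1],[0,0,-0.07,0,-1],[0,0,0,0,-1],[0,0,0,0,-1]]'
python3 - <<'E'
from h import *
im,cal=shot("wrist","w13"); blobs(im,"yellow",cal,"wrist",130,(200,150,400,400));plan(564.4,149.4,130,-7.3)
E
```

```text
t: 17.33
ee_pos: [480.6, -159.3, 14.9]
orientation: [-3.141, 0.023, 0.003]
ft_force: [0.3, -0.7, 0.8]
gripper_width: 24.9
grip_force: 0.0
t: 17.92
ee_pos: [481.5, -160.8, 8.0]
orientation: [3.141, -0.026, 0.002]
ft_force: [-0.0, 1.6, 4.3]
gripper_width: 14.9
grip_force: 25.5
t: 18.5
ee_pos: [482.0, -161.1, 137.0]
orientation: [3.14, -0.026, 0.006]
ft_force: [0.3, -0.1, -0.3]
gripper_width: 14.9
grip_force: 25.0
yellow 2046 [288.0, 267.0] [477.20001220703125, -159.6999969482422] rect [476.8, -159.9] [16.9, 40.6] yaw -0.9
at [ 480.8 -160.5  135.5] yaw -0.9 w 15.2 -> roll share 0.0353 shift shares (after roll) [ 0.1088 -0.7951  0.0136] t 18.6 q6 1.13
```

```bash
python3 -m jog '[[0,0,0,0.0353,-1],[0.0109,-0.0795,0,0,-1],[0.0109,-0.0795,0,0,-1],[0.0109,-0.0795,0,0,-1],[0.0109,-0.0795,0,0,-1],[0.0109,-0.0795,0,0,-1],[0.0109,-0.0795,0,0,-1],[0.0109,-0.0795,0,0,-1],[0.0109,-0.0795,0,0,-1],[0.0109,-0.0795,0,0,-1],[0.0109,-0.0795,0,0,-1]]'
python3 -m jog '[[0,0,0.08,0,-1],[0,0,0.08,0,-1],[0,0,0.055,0,-1],[0,0,0,0,-1],[0,0,0,0,-1],[0,0,0,0,-1]]'
python3 - <<'E'
from h import *
im,cal=shot("wrist","w14"); plan(564.4,149.4,11,-7.3)
bayoff(im,cal,"yellow",range(110,240,20),0)
blobs(im,"yellow",cal,"wrist",19,minA=400)
E
```

```text
t: 19.47
ee_pos: [563.4, 150.7, 133.0]
orientation: [3.134, -0.199, -0.007]
ft_force: [0.8, -0.7, -0.6]
gripper_width: 14.7
grip_force: 25.1
t: 19.97
ee_pos: [565.0, 149.2, 49.4]
orientation: [3.135, -0.2, 0.0]
ft_force: [1.2, 0.8, 0.1]
gripper_width: 14.9
grip_force: 25.1
at [565.7 149.3  50.3] yaw -7.3 w 14.5 -> roll share -0.0001 shift shares (after roll) [-0.0032  0.0001  0.0983] t 20.0 q6 1.84
110 240 341 w 53.3 fwd,lat [73.7  0.3]
130 240 340 w 53.2 fwd,lat [62.9  0. ]
150 241 340 w 53.2 fwd,lat [52.1  0.3]
170 241 339 w 53.3 fwd,lat [41.1  0. ]
190 242 338 w 53.0 fwd,lat [29.9  0. ]
210 243 337 w 52.9 fwd,lat [18.3  0. ]
230 244 336 w 52.8 fwd,lat [6.2 0.1]
yellow 15668 [290.0, 191.0] [592.7000122070312, 145.6999969482422] rect [564.7, 149.3] [54.0, 161.2] yaw -7.8
```

```bash
python3 -m jog '[[-0.002,0.002,0.04,0,-1],[0,0,0.03,0,-1],[0,0,0.015,0,-1],[0,0,0.01,0,-1],[0,0,0,0,-1]]'
python3 -m jog '[[0,0,0.002,0,-1],[0,0,0,0,-0.58],[0,0,0,0,-0.58],[0,0,0,0,-0.58]]'
python3 -m jog '[[0,0,-0.02,0,-0.58],[0,0,-0.06,0,-0.58],[0,0,-0.08,0,-0.4],[0,0,-0.08,0,0.1],[0,0,-0.06,0,0.1],[0,0,0,0,0.1],[0,0,0,0,0.1]]'
python3 - <<'E'
from h import *
im,cal=shot("wrist","w15")
v,u=230,0
hsv=cv2.cvtColor(im,cv2.COLOR_RGB2HSV); 
plan(594,-169,100,-7.3)
# both lids from saved w2 (pose then: recompute unavailable) -> scene cameras
for c in ("scene","side"):
    I,cl=shot(c,c+"b")
    for d in find_in(c,"spare_pot_mid")[:5]:
        v,u=d["at"][0]*420,d["at"][1]*560; print(c,round(d["confidence"],2),round(u),round(v),np.round(hit(c,u,v,25,cl)[:2]))
    for d in find_in(c,"pry_tool_mid")[:2]:
        v,u=d["at"][0]*420,d["at"][1]*560; print(c,"pry",round(d["confidence"],2),round(u),round(v),np.round(hit(c,u,v,10,cl)[:2]))
E
```

```text
t: 20.43
ee_pos: [564.0, 148.5, 11.6]
orientation: [-3.135, 0.2, -0.001]
ft_force: [-0.4, -1.0, 0.5]
gripper_width: 15.0
grip_force: 25.1
t: 20.77
ee_pos: [564.2, 148.7, 11.1]
orientation: [-3.135, 0.2, -0.002]
ft_force: [0.6, 0.2, 0.7]
gripper_width: 17.9
grip_force: 0.0
t: 21.35
ee_pos: [564.9, 148.8, 132.9]
orientation: [-3.134, 0.2, -0.007]
ft_force: [-0.6, 0.2, -1.0]
gripper_width: 46.9
grip_force: 0.0
at [563.6 148.6 131.1] yaw -7.3 w 47.0 -> roll share 0.0001 shift shares (after roll) [0.1763 0.778  0.0778] t 21.4 q6 1.84
scene 0.71 170 306 [ 599. -285.]
scene pry 0.56 358 205 [561. 146.]
side 0.49 302 144 [ 610. -280.]
side pry 0.77 228 259 [565. 145.]
```

Networks confirm the pry tool at (563,146) in the yellow bay. The white pot is about (604,-282), so the pinch yaw is ≈ 4.5°. Now above the red pot.

```bash
python3 -m jog '[[0.0176,0.0778,0,0,0.25],[0.0176,0.0778,0,0,0.25],[0.0176,0.0778,0,0,0.25],[0.0176,0.0778,0,0,0.25],[0.0176,0.0778,0,0,0.25],[0.0176,0.0778,0,0,0.25],[0.0176,0.0778,0,0,0.25],[0.0176,0.0778,0,0,0.25],[0.0176,0.0778,0,0,0.25],[0.0176,0.0778,0,0,0.25],[0,0,0,-0.0328,0.25],[0,0,0,-0.0328,0.25]]' 30
python3 -m jog '[[0,0,0,0,0.25],[0,0,0,0,0.25],[0,0,0,0,0.25]]'
python3 - <<'E'
from h import *
im,cal=shot("wrist","w16"); g=blobs(im,"red",cal,"wrist",39,minA=300)
plan(594,-169,80,4.5)
hsv=cv2.cvtColor(im,cv2.COLOR_RGB2HSV); m=cv2.inRange(im,np.array([150,145,130]),np.array([255,255,240]))
for d in find_in("wrist","pot_mid")[:3]:
    v,u=d["at"][0]*420,d["at"][1]*560; print(round(d["confidence"],2),round(u),round(v),np.round(hit("wrist",u,v,30,cal)[:2]))
E
```

```text
t: 22.7
ee_pos: [593.9, -171.3, 129.5]
orientation: [-3.139, -0.126, 0.002]
ft_force: [-0.8, 0.5, 0.1]
gripper_width: 53.8
grip_force: 0.0
t: 22.95
ee_pos: [593.9, -168.6, 130.2]
orientation: [-3.139, -0.121, 0.001]
ft_force: [0.2, -0.1, 0.1]
gripper_width: 53.1
grip_force: 0.0
red 1342 [49.0, 84.0] [689.5999755859375, 46.20000076293945] rect [689.5, 46.9] [49.6, 36.3] yaw 83.9
red 1982 [291.0, 205.0] [597.7999877929688, -169.39999389648438] rect [597.9, -169.4] [39.3, 36.4] yaw 5.7
red 1177 [58.0, 221.0] [565.2999877929688, 43.900001525878906] rect [564.8, 44.4] [35.8, 50.7] yaw -63.5
at [ 594.  -168.5  130.3] yaw 4.5 w 53.3 -> roll share -0.0002 shift shares (after roll) [0.     0.0013 0.1256] t 23.0 q6 1.1
0.86 291 203 [ 597. -169.]
0.85 59 220 [563.  50.]
0.83 52 85 [690.  50.]
```

```bash
python3 -m jog '[[0.006,0.002,0.06,0,0.25],[0,0,0.07,0,0.25],[0,0,0.07,0,0.25],[0,0,0.06,0,0.25],[0,0,0.035,0,0.25],[0,0,0,0,0.25],[0,0,0,0,0.25]]' 30
python3 -m jog '[[0,0,0,0,-1],[0,0,0,0,-1],[0,0,0,0,-1],[0,0,0,0,-1],[0,0,0,0,-1],[0,0,0,0,-1]]' 30
python3 -m jog '[[0,0,-0.03,0,-1],[0,0,-0.06,0,-1],[0,0,-0.08,0,-1],[0,0,-0.08,0,-1],[0,0,-0.05,0,-1],[0,0,0,0,-1],[0,0,0,0,-1]]'
python3 - <<'E'
from h import *
im,cal=shot("wrist","w17"); blobs(im,"red",cal,"wrist",150,(200,150,400,400)); plan(585.4,310.1,140,82.7)
E
```

```text
t: 23.63
ee_pos: [596.2, -169.1, 12.0]
orientation: [-3.139, -0.124, 0.002]
ft_force: [0.5, 0.1, -0.2]
gripper_width: 53.4
grip_force: 0.0
t: 24.13
ee_pos: [597.6, -170.0, 14.1]
orientation: [3.138, 0.124, 0.004]
ft_force: [0.6, 0.5, 6.0]
gripper_width: 37.3
grip_force: 30.4
t: 24.72
ee_pos: [597.1, -169.8, 134.0]
orientation: [3.138, 0.124, 0.004]
ft_force: [0.2, 0.1, -1.5]
gripper_width: 36.8
grip_force: 30.1
red 6039 [288.0, 287.0] [594.2999877929688, -168.89999389648438] rect [593.3, -168.9] [47.3, 39.1] yaw 4.4
at [ 596.  -169.4  132.3] yaw 4.5 w 37.0 -> roll share -0.4344 shift shares (after roll) [ 1.1857 -0.1786 -0.0191] t 24.8 q6 1.1
```

Pot held. Turning so the fingers pinch along the bay's length, and carrying it over.

```bash
python3 -m jog '[[0,0,0,-0.0362,-1],[0,0,0,-0.0362,-1],[0,0,0,-0.0362,-1],[0,0,0,-0.0362,-1],[0,0,0,-0.0362,-1],[0,0,0,-0.0362,-1],[0,0,0,-0.0362,-1],[0,0,0,-0.0362,-1],[0,0,0,-0.0362,-1],[0,0,0,-0.0362,-1],[0,0,0,-0.0362,-1],[0,0,0,-0.0362,-1]]'
python3 -m jog '[[0.0847,-0.0128,0,0,-1],[0.0847,-0.0128,0,0,-1],[0.0847,-0.0128,0,0,-1],[0.0847,-0.0128,0,0,-1],[0.0847,-0.0128,0,0,-1],[0.0847,-0.0128,0,0,-1],[0.0847,-0.0128,0,0,-1],[0.0847,-0.0128,0,0,-1],[0.0847,-0.0128,0,0,-1],[0.0847,-0.0128,0,0,-1]]'
python3 -m jog '[[0.0847,-0.0128,0,0,-1],[0.0847,-0.0128,0,0,-1],[0.0847,-0.0128,0,0,-1],[0.0847,-0.0128,0,0,-1],[0,0,0,0,-1],[0,0,0,0,-1],[0,0,0,0,-1]]'
python3 - <<'E'
from h import *
im,cal=shot("wrist","w18"); blobs(im,"red",cal,"wrist",19,minA=500);blobs(im,"blue",cal,"wrist",19,minA=500);blobs(im,"green",cal,"wrist",19,minA=500)
plan(585.4,310.1,55,82.7)
E
```

```text
t: 25.77
ee_pos: [595.1, -169.0, 130.0]
orientation: [-2.349, -2.079, 0.003]
ft_force: [0.2, -0.7, -0.4]
gripper_width: 37.1
grip_force: 30.1
t: 26.6
ee_pos: [587.0, 174.3, 130.2]
orientation: [-2.357, -2.074, 0.006]
ft_force: [0.2, -0.8, -0.4]
gripper_width: 37.3
grip_force: 30.1
t: 27.18
ee_pos: [584.5, 309.3, 130.5]
orientation: [-2.357, -2.076, 0.006]
ft_force: [0.8, -1.3, -0.1]
gripper_width: 36.9
grip_force: 30.1
red 12235 [289.0, 199.0] [585.4000244140625, 312.0] rect [585.5, 311.2] [54.6, 162.1] yaw -7.4
red 6114 [288.0, 287.0] [574.5, 229.0] rect [574.3, 226.8] [95.6, 79.4] yaw 82.5
blue 2010 [224.0, 248.0] [523.7999877929688, 274.5] rect [532.8, 262.8] [53.3, 70.5] yaw 19.8
blue 1974 [354.0, 249.0] [636.4000244140625, 259.8999938964844] rect [624.0, 250.8] [53.2, 70.0] yaw -37.2
green 734 [288.0, 325.0] [568.5999755859375, 185.3000030517578] rect [568.7, 189.9] [26.5, 90.2] yaw -7.1
at [584.8 308.7 131. ] yaw 82.7 w 36.6 -> roll share -0.0001 shift shares (after roll) [0.0036 0.001  0.1899] t 27.2 q6 0.51
```

```bash
python3 -m jog '[[0.004,0.001,0.06,0,-1],[0,0,0.07,0,-1],[0,0,0.07,0,-1],[0,0,0.05,0,-1],[0,0,0.025,0,-1],[0,0,0.008,0,-1],[0,0,0,0,-1],[0,0,0,0,-1]]'
python3 -m jog '[[0,0,0.003,0,-1],[0,0,0,0,-1],[0,0,0,0,-1]]'
```

```text
t: 27.9
ee_pos: [587.5, 311.4, 20.5]
orientation: [2.358, 2.074, 0.004]
ft_force: [0.3, -0.1, -0.4]
gripper_width: 37.1
grip_force: 30.2
t: 28.15
ee_pos: [586.9, 311.8, 19.1]
orientation: [2.358, 2.075, 0.003]
ft_force: [0.6, 0.5, -0.5]
gripper_width: 36.7
grip_force: 30.2
```

```bash
python3 -m jog '[[0,0,0.004,0,-1],[0,0,0,0,-1],[0,0,0,0,-1]]'
python3 -m jog '[[0,0,0.003,0,-1],[0,0,0,0,-1],[0,0,0,0,-1]]'
```

```text
t: 28.4
ee_pos: [586.8, 311.8, 17.1]
orientation: [2.357, 2.076, 0.002]
ft_force: [0.0, -0.2, 2.7]
gripper_width: 36.8
grip_force: 30.4
t: 28.65
ee_pos: [586.8, 311.8, 17.1]
orientation: [2.358, 2.075, 0.003]
ft_force: [-0.5, -0.6, 8.7]
gripper_width: 36.8
grip_force: 30.9
```

Contact with the bay floor; release, rise, and look.

```bash
python3 -m jog '[[0,0,-0.002,0,0.2],[0,0,0,0,0.2],[0,0,0,0,0.2],[0,0,0,0,0.2],[0,0,-0.03,0,0.2],[0,0,-0.06,0,0.2],[0,0,-0.08,0,0.2],[0,0,-0.1,0,0.2],[0,0,-0.08,0,0.2]]'
python3 -m jog '[[-0.08,0,-0.03,0,0.2],[-0.08,0,-0.03,0,0.2],[-0.08,0,-0.03,0,0.2],[-0.08,0,0,0,0.2],[-0.08,0,0,0,0.2],[0,0,0,0,0.2],[0,0,0,0,0.2]]'
python3 - <<'E'
from h import *
im,_=shot("wrist","wf"); a,_=shot("scene","sf"); b,_=shot("side","df"); plan(0,0,0)
A=cv2.resize(a[140:250,310:470],(400,275)); B=cv2.resize(b[220:360,120:290],(400,275))
C=cv2.resize(a[190:390,55:310],(400,314)); D=cv2.resize(im,(400,300))[:300]
C=C[:300]
cv2.imwrite("pics/final.png",np.vstack([np.hstack([A,B]),np.hstack([C,D])])[:,:,::-1])
E
```

```text
t: 29.4
ee_pos: [586.5, 311.7, 159.1]
orientation: [2.358, 2.075, 0.002]
ft_force: [0.6, -0.1, 1.3]
gripper_width: 51.3
grip_force: 0.0
t: 29.98
ee_pos: [565.8, 151.5, 193.1]
orientation: [2.361, 2.072, 0.001]
ft_force: [-0.6, 0.5, -0.3]
gripper_width: 50.9
grip_force: 0.0
at [566.1 153.8 192.4] yaw 82.7 w 51.0 -> roll share 0.0 shift shares (after roll) [-0.5602 -1.3554  0.481 ] t 30.1 q6 0.27
```

View pics/final.png

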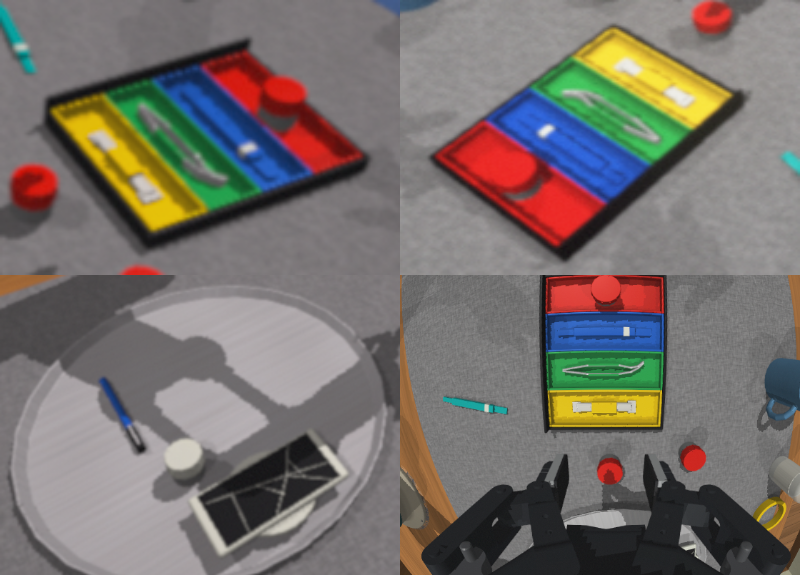

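All four items are in their own bays: the tools lie flat and the pot stands upright. The pen and the white pot are untouched on the tray. Handing in.

```bash
python3 -c "
from plant import job
print(job.job_done())"
```

```text
the job is handed in; nothing more can be done
None
```

The spudger, tweezers and pry tool lie flat in the blue, green and yellow bays, the red-lidded pot stands upright in the red bay, the pen and white-lidded pot are still on the tray, and I handed the job in at about 30 s of the 122 s allowed.

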